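# Shim the leaning shoe-care shelf level

### The arm

A 6-joint arm with a two-finger parallel gripper is mounted at the origin on the work surface. World frame = base frame: x ahead of the robot, y to its left, z up, the work surface at z = 0. Lengths are in m, angles in rad, forces in N, time in s.
With the tool pointing down it reaches from about 0.275 to 0.875 m from the base axis. Payload 12.5 kg.
Tool frame: the origin (TCP) lies on the centre line of the jaws, within the pads' length; the fingertips stand 25 mm ahead of it and the grasp point (between the pads) lies 6 mm ahead of it; z points along the fingers, y is the direction in which the jaws open and shut (so a half turn about z gives the same grasp; the last joint's range is limited). The gripper opens to 85 mm and grips with 20 to 120 N. Pads are 22 mm wide; open, the fingers measure 114 mm over their backs; the gripper's body (76 mm by 85 mm) begins 54 mm behind the grasp point. The pads swing forward as they close: fully open they stand 13 mm farther back than shut.
Start: joints at [-1.273, 0.351, 1.652, -0, 1.139, -0.085], TCP at [0.205, -0.51, 0.227] pointing down, gripper open.
Joint ranges: [-2.75, 2.75], [-0.79, 2.1], [0.01, 2.65], [-1.57, 4.71], [0.07, 3.14], [-2.87, 2.87]. Speed limits (rad/s): [2.22, 2.22, 2.79, 3.14, 3.14, 3.14].

### API

Orientations are given as a 3x3 rotation matrix whose columns are the frame's x, y, z axes.
In Python, from bench import manip gives the robot as it stands. Calls block until the motion is done:
- manip.goto(position, orientation): joint-space move of the TCP to a pose.
- manip.move_l(position, ori=None, v=0.15): straight line of the TCP; ori=None keeps the orientation; v is the mean speed in m/s.
- manip.set_joints(angles): joint-space move.
- manip.grip(opening, grasp_force=None): finger opening in m; grasp_force is the grip in N (None keeps the last); returns when the fingers have stopped.
- manip.hold(seconds).
- manip.ik(position, orientation): joint angles nearest the present ones, or None.
- manip.state(): the state.
- manip.get_image(name): name is "side" or "top" or "wrist"; returns (picture, depth): 420x560x3 uint8, blue, green, red; 420x560 float32, m along the optical axis (not along the pixel's ray), 0 where there is no reading.
- manip.camera_info(name): a dict with "fx", "fy", "cx", "cy" (pixels), "k1" (the pictures are not rectified: a ray, as slopes to the right and down, at radius r is drawn at 1 + k1 r^2 times it, then the intrinsics apply), "R" (3x3) and "t" (3): a world point X has camera coordinates R X + t. Camera axes: x right, y down, z forward; pixel columns grow to the right and rows downward; lengths in m; the calibration is good to about 2 mm. A picture is of the moment at which its call begins: read the wrist's pose just before it. camera_info takes no time and is no camera call; for the wrist camera it gives the pose at the moment of the call.
A pose or a line that the arm cannot do raises manip.Unreachable and nothing moves.
- manip.finish_job(): hands the job in, once; it reports no verdict.
The state is a dict: "clock": time; "joints": joint angles; "joint_velocities": joint speeds; "effort": joint torques, N m; "ee_pos": TCP position; "tcp_rot": TCP orientation; "ft_force": force on the tool from outside, world axes, zero at the start; "ft_torque": the same for the moment, N m; "width": finger opening in m.
Only numpy, scipy, OpenCV 4.12 (cv2) and the standard library are available. Lean on these libraries where they do the work, as an engineer would, in place of code of your own. Each camera call takes 0.05 s, during which the arm holds its last target. There are 200 camera calls.

### The job

The white shoe-care shelf leans towards its screw foot. Fetch the orange wedge shim, lay it flat on the tiles and push it thin end first, straight and gently, under that foot until the bubble of the level on top lies between its two lines; do not drive it on so the shelf tips past level. Leave the shim there carrying the foot, never lift or push the shelf with the robot, and leave the other things where they are.

Things in the scene. Friction and masses are not known exactly. Their poses are not given: they have to be found in the camera images.
- shim: orange plastic wedge shim, loose, 154 long x 36 wide, 90 g. Origin at the middle of its flat underside; x runs along its length to the thin tip, z up. The ramp is 3 mm thick at the tip (x = +77) and climbs evenly to 25 mm at x = -33 (1 mm in 5); behind it, x = -33 to -77, is a block 34 high and 36 wide to hold it by across its width
- shim_tip (a point): middle of the shim's thin tip edge, on its underside (77 mm ahead of its origin); axes as the shim's
- shim_heel (a point): point inside the shim's heel block to take it by, 58 mm behind its origin, 20 mm above its underside; axes as the shim's
- foot (a point): point in the rubber-nosed screw foot's axis, on the underside of the arm above it. The nose is a round bar, 16 thick, 44 long along the point's x. How far it is screwed out is unknown: with the shelf level its underside is 13 to 22 mm above the tiles, at the start 8.5 mm less, so the shim's tip fits under. Axes as the shelf's: +y points inward, the way to push; x sideways
- bracket_end (a point): middle of the outer end face of the white arm that sticks out of the shelf's low -y side near its front corner and carries the screw foot; 11 mm outside the foot's axis. The arm is 44 wide (x), 71 long (y), 12 thick, its underside about 25 to 34 mm above the tiles; the shelf's side wall stands 60 mm inward of the foot's axis. Axes as the shelf's
- unit: white plastic shelf with two trays, 200 deep (x), 300 wide (y), 200 high, 1.1 to 1.9 kg; origin at the middle of its footprint, z up along it. It pivots on its two far legs (y = +130) and does not slide; its -y side is low by 0.025 rad. 340 mm from pivot to screw foot; load on the foot 4 to 9 N
- vial (a point): middle of the green vial window on top of the yellow level (50 x 240 x 22) fixed on the shelf's top; y along the level, pointing to the side away from the screw foot. The two black lines stand at y = -18.5 and +18.5 (each 3 wide)
- bubble (a point): middle of the white bubble (24 mm long along y) in the vial. It moves along the vial's y towards the high side: 2 mm for each 0.001 rad of lean. At the start it is 50 mm to +y and it comes towards 0 as the foot is raised (about 1.2 mm for each 1 mm the loaded shim is pushed). Between the lines means within 5 mm of the middle
- brush: bystander: shoe brush with bone-coloured back, 160 x 44 x 38, lying along its x
- tin_a: bystander: dark round tin, 69 across, 28 high; origin at its underside
- tin_b: bystander: dark round tin, as tin_a
- tin_c: bystander: dark round tin, as tin_a
- polish: bystander: amber bottle, 48 across, 120 high
- cream: bystander: low glass jar, 54 across, 50 high
- cup: bystander: blue cup, 70 across, 80 high
Mind the look-alikes: they are no part of the job. What is shaped like the shim but purple or turquoise is not meant.

How it is judged:
By the outcome, as a careful person would: the job done as asked, in the order asked, and still so for the second after the job is handed in, with the robot touching nothing.
It also fails if it takes over 48 s, if anything falls off the work surface, if the arm or the gripper's body presses on something with over 40 N, if the wrist force passes 120 N, or if a joint passes its speed limit or range.

## Working session

There is one attempt and no reset: what is moved stays moved. The work goes in short steps, each a Python script; the robot and the scene stay as the last script left them, time stands still between calls to the robot, and variables do not carry over. Pictures are saved under pics/ and viewed, about 8 in all and at most 12, crops included, and the job is handed in when it is done.

```bash
mkdir -p pics; ls; cat > h.py <<'E'
import numpy as np, cv2, pickle
from bench import manip
def snap(n,tag):
    ci=manip.camera_info(n); im,d=manip.get_image(n)
    pickle.dump((ci,im,d),open(f'pics/{tag}.pkl','wb')); cv2.imwrite(f'pics/{tag}.png',im); return ci,im,d
def load(tag): return pickle.load(open(f'pics/{tag}.pkl','rb'))
def ray(ci,u,v):
    K=np.array([[ci['fx'],0,ci['cx']],[0,ci['fy'],ci['cy']],[0,0,1.]])
    p=cv2.undistortPoints(np.array([[[u,v]]],float),K,np.array([ci['k1'],0,0,0.]))[0,0]
    return np.array([p[0],p[1],1.])
def px(c,u,v):   # by depth
    ci,im,d=c; z=np.median(d[int(v)-1:int(v)+2,int(u)-1:int(u)+2])
    return np.array(ci['R']).T@(ray(ci,u,v)*z-np.array(ci['t']))
def pz(c,u,v,z): # on plane z
    ci=c[0]; R=np.array(ci['R']); o=-R.T@np.array(ci['t']); r=R.T@ray(ci,u,v)
    return o+r*(z-o[2])/r[2]
def proj(c,X):
    ci=c[0]; x=np.array(ci['R'])@X+np.array(ci['t']); x=x[:2]/x[2]; x=x*(1+ci['k1']*(x@x))
    return x*[ci['fx'],ci['fy']]+[ci['cx'],ci['cy']]
E
python3 - <<'E'
from h import *
a=snap('side','s0');b=snap('top','t0')
for c in(a,b): R=np.array(c[0]['R']);print(-R.T@c[0]['t'],R[2],c[0]['fx'])
print(manip.state()['clock'],np.round(manip.state()['tcp_rot'],2))
E
```

```text
pics
[0.90513742 0.57983122 0.95906119] [-0.33753762 -0.54433714 -0.76796187] 393.46491162069236
[0.26206244 0.01407818 1.54923088] [ 0.19158253 -0.02056318 -0.98126107] 533.8411590860323
0.1 [[ 0.93  0.37 -0.  ]
 [ 0.37 -0.93  0.  ]
 [ 0.   -0.   -1.  ]]
```

View pics/t0.png

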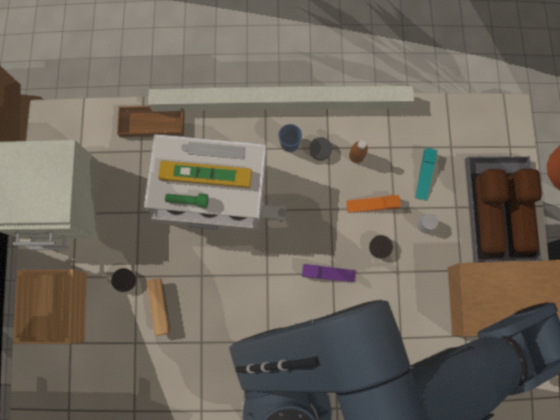

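View pics/s0.png

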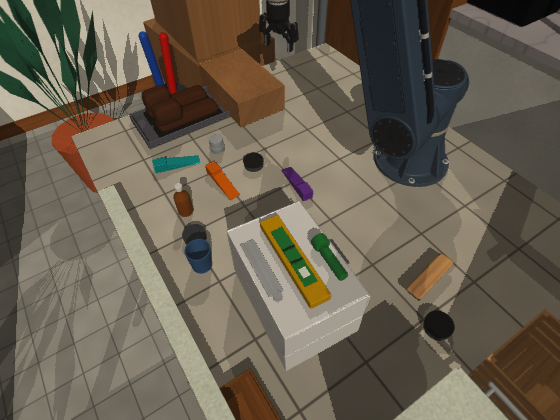

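Top view: orange shim at (373,204), with its tip at about (347,206) and block at about (392,202). Look-alikes are purple (328,273) and turquoise (426,174), and the brush at (158,307) is also orange-ish. The shelf's arm with the foot is at about (275,212), and the bubble is at (186,171). The orange one fits the description.

```bash
python3 - <<'E'
from h import *
b=load('t0')
for n,(u,v) in dict(tip=(348,206),heel=(399,202),armend=(285,212),armin=(265,211),lev1=(160,170),lev2=(251,181),bub=(186,171),c1=(154,137),c2=(266,143),c3=(256,226),c4=(147,205),tin=(381,246),cream=(429,222),amber=(358,152)).items(): print(n,np.round(px(b,u,v),3))
ci=manip.camera_info('wrist');R=np.array(ci['R']);print(-R.T@ci['t'],R,ci['fx'])
im=b[1]; 
A=cv2.resize(im[185:225,255:411],None,fx=5,fy=5,interpolation=cv2.INTER_CUBIC)
B=cv2.resize(im[130:230,140:296],None,fx=4,fy=4,interpolation=cv2.INTER_CUBIC)
o=np.zeros((600,800,3),np.uint8);o[:200,:780]=A;o[200:600,:624]=B;cv2.imwrite('pics/c1.png',o)
E
```

```text
tip [ 0.586 -0.195  0.003]
heel [ 0.589 -0.342  0.033]
armend [ 0.562 -0.007  0.045]
armin [0.567 0.051 0.04 ]
lev1 [0.644 0.317 0.22 ]
lev2 [0.617 0.083 0.194]
bub [0.639 0.249 0.223]
c1 [0.742 0.341 0.198]
c2 [ 0.786  0.046 -0.   ]
c3 [0.527 0.078 0.018]
c4 [0.556 0.353 0.2  ]
tin [ 0.461 -0.283  0.026]
cream [ 0.525 -0.422  0.051]
amber [ 0.727 -0.219  0.086]
[ 0.26667481 -0.48475063  0.37327631] [[ 3.73387758e-01 -9.27675236e-01 -4.88485403e-04]
 [-8.95288198e-01 -3.60489851e-01  2.61736717e-01]
 [-2.42982765e-01 -9.72919507e-02 -9.65139188e-01]] 368.64715054583564
```

View pics/c1.png

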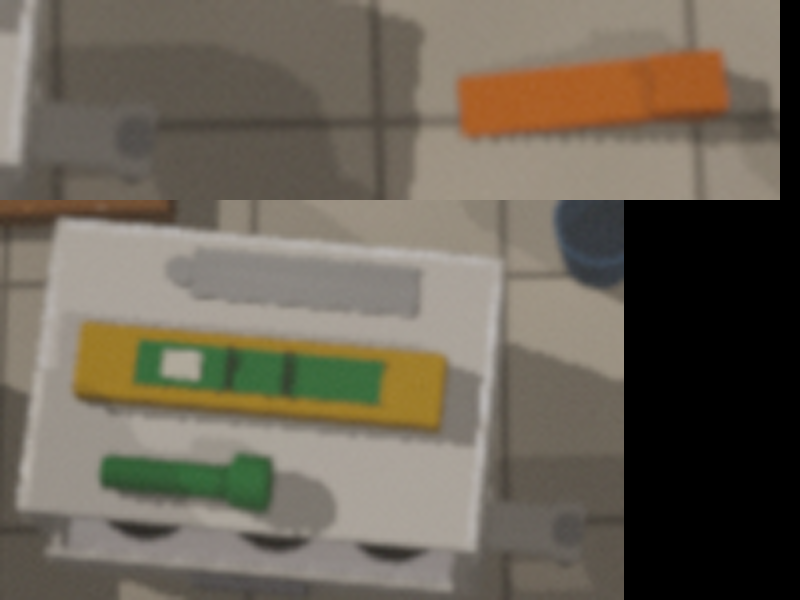

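```bash
cat >> h.py <<'E'
def ori(d):  # tool down, tool x = -d (d: world push direction xy), jaws across
    d=np.append(np.array(d,float)/np.linalg.norm(d),0); x=-d; z=np.array([0,0,-1.]); return np.c_[x,np.cross(z,x),z]
E
python3 - <<'E'
from h import *
for s in(1,-1):
  for p in((.588,-.25,.2),(.58,-.08,.2)): print(s,manip.ik(p,ori((0,s))))
s=1 if manip.ik((.588,-.25,.2),ori((0,1))) is not None and manip.ik((.58,-.08,.05),ori((0,1))) is not None else -1
manip.goto((.588,-.25,.2),ori((0,s)));a=snap('wrist','w1')
manip.goto((.575,-.08,.2),ori((0,s)));b=snap('wrist','w2')
print(s,manip.state()['clock'])
o=np.zeros((600,800,3),np.uint8);o[:300,:400]=cv2.resize(a[1],(400,300));o[:,:]=0
cv2.imwrite('pics/w12.png',np.vstack([cv2.resize(a[1],(400,300)),cv2.resize(b[1],(400,300))]))
E
```

```text
1 [-4.74855900e-01  5.38749126e-01  1.43282170e+00 -4.44089210e-16
  1.17002182e+00  2.66673675e+00]
1 None
-1 [-4.74855900e-01  5.38749126e-01  1.43282170e+00 -4.44089210e-16
  1.17002182e+00 -4.74855900e-01]
-1 [-2.16570392e-01  4.43327632e-01  1.58576617e+00 -4.44089210e-16
  1.11249885e+00 -2.16570392e-01]
-1 2.6083
```

View pics/w12.png

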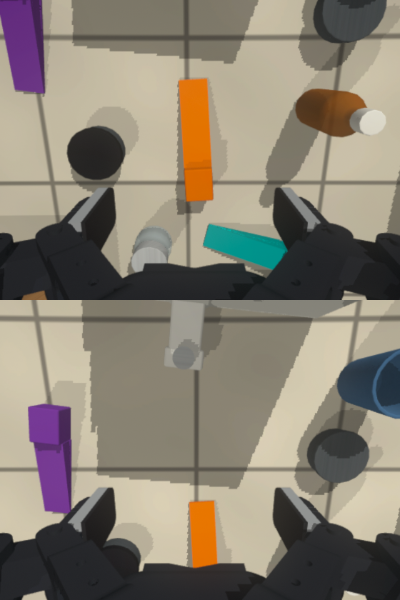

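Wrist views: the orange shim has its tip at (193,79) and heel rear at (200,200) in the upper half. The arm with the foot is at about (183,350) in the lower half. The purple and turquoise ones are clear of the shim's heel. Next, enlarged crops.

```bash
python3 - <<'E'
from h import *
a=load('w1');b=load('w2')
A=cv2.resize(a[1][100:290,230:320],None,fx=3,fy=3,interpolation=cv2.INTER_CUBIC)
B=cv2.resize(b[1][0:110,205:310],None,fx=4.8,fy=5,interpolation=cv2.INTER_CUBIC)
o=np.zeros((600,800,3),np.uint8);o[:570,:270]=A;o[:550,280:784]=B;cv2.imwrite('pics/c2.png',o)
# orange mask
def rect(c,z):
    hsv=cv2.cvtColor(c[1],cv2.COLOR_BGR2HSV);m=cv2.inRange(hsv,(5,200,120),(16,255,255))
    cs=max(cv2.findContours(m,0,1)[0],key=cv2.contourArea)
    r=cv2.boxPoints(cv2.minAreaRect(cs));return r
r=rect(a,0);print(r)
m=cv2.inRange(cv2.cvtColor(a[1],cv2.COLOR_BGR2HSV),(5,200,100),(16,255,255))
P=np.array([px(a,u,v) for v,u in np.argwhere(m)[::5] if 100<v<290 and 230<u<320 and a[2][v,u]>0])
t=P[(P[:,2]<.024)&(P[:,2]>.006)]
f=np.polyfit(t[:,1],t[:,2],1);print('ramp z=',f, len(t)); 
yc=np.linspace(-.3,-.2,6)
for y in yc: s=t[abs(t[:,1]-y)<.006]; print(y,s[:,0].min(),s[:,0].max(),np.median(s[:,2]))
h=P[P[:,2]>.029];print('heel',h.min(0),h.max(0),h.mean(0))
print('armend', [np.round(px(b,u,v),4) for u,v in((235,85),(255,88),(275,85),(240,60),(270,60),(245,20),(280,20))])
E
```

```text
[[250.14137  112.40345 ]
 [289.0069   110.117256]
 [298.94482  279.0621  ]
 [260.07928  281.3483  ]]
ramp z= [-0.19978502 -0.03472729] 768
-0.3 0.5803950840559841 0.6034801956223759 0.02351226636127803
-0.27999999999999997 0.5731137752664055 0.6080479873628071 0.021207091664319076
-0.26 0.5722469335949991 0.6071075447882683 0.01708184644547507
-0.24 0.5714041317892424 0.6061433628781031 0.01308355053719063
-0.22 0.5706416355642078 0.605176504752716 0.009432827287730343
-0.2 0.569917637052827 0.6033391945354455 0.0061994333443809975
heel [ 0.57509145 -0.34160017  0.02960267] [ 0.61081249 -0.297778    0.0348139 ] [ 0.5930304  -0.31851724  0.03382646]
armend [array([0.5462, 0.0018, 0.0375]), array([ 0.5624, -0.0008,  0.0456]), array([0.578 , 0.0018, 0.0374]), array([0.5506, 0.0203, 0.0378]), array([0.574 , 0.0203, 0.0378]), array([0.5551, 0.0483, 0.0386]), array([0.5816, 0.0483, 0.039 ])]
```

View pics/c2.png

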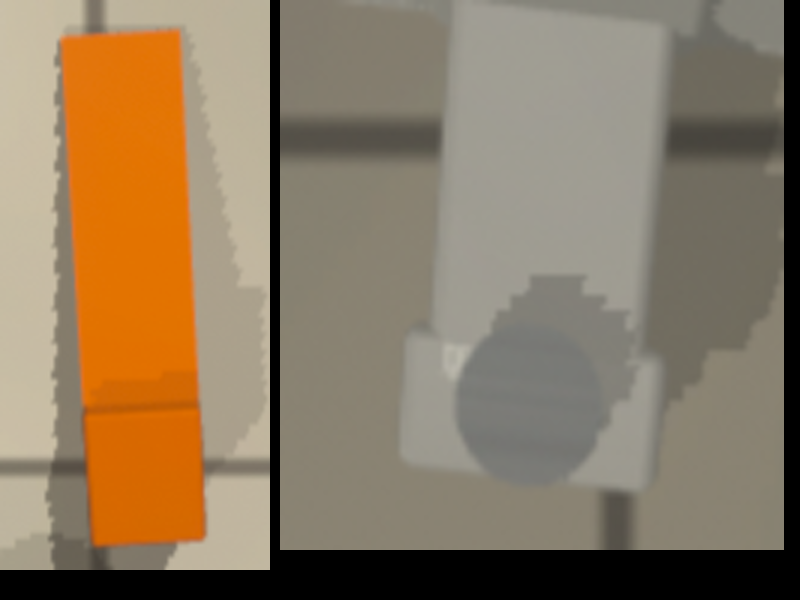

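```bash
python3 - <<'E'
from h import *
b=load('w2')
q=lambda x,y:(205+(x-280)/4.8,y/5)
z=.0377
for n,p,zz in [('endL',(405,465),z),('endR',(650,490),z),('bL',(412,330),z),('bR',(660,355),z),('aL0',(455,5),z),('aL1',(435,325),z),('aR0',(667,25),z),('aR1',(640,355),z),('screw',(530,405),.0456)]:
    print(n,np.round(pz(b,*q(*p),zz),4))
t=load('t0')
q=lambda x,y:(140+x/4,130+(y-200)/4)
for n,p,zz in [('levA',(83,322),.212),('levB',(447,353),.212),('levC',(440,430),.212),('levD',(76,396),.212),('sh1',(502,260),.2),('sh2',(475,550),.2),('sh0',(60,220),.2),('sh3',(20,510),.2)]:print(n,np.round(pz(t,*q(*p),zz),4))
E
```

```text
endL [ 0.5428 -0.0042  0.0377]
endR [ 0.5837 -0.0081  0.0377]
bL [0.5446 0.0159 0.0377]
bR [0.5852 0.0123 0.0377]
aL0 [0.5527 0.0613 0.0377]
aL1 [0.5484 0.0167 0.0377]
aR0 [0.5858 0.0587 0.0377]
aR1 [0.5819 0.0123 0.0377]
screw [0.564  0.0044 0.0456]
levA [0.6714 0.3178 0.212 ]
levB [0.6462 0.0796 0.212 ]
levC [0.5947 0.0844 0.212 ]
levD [0.6215 0.3208 0.212 ]
sh1 [0.7129 0.0435 0.2   ]
sh2 [0.518  0.0629 0.2   ]
sh0 [0.7464 0.3384 0.2   ]
sh3 [0.5491 0.358  0.2   ]
```

```bash
cat >> h.py <<'E'
D=np.array([.103,.995,0]);D/=np.linalg.norm(D);F=np.array([.5643,.0046,0]);OD=ori(-D[:2])
ZG=.030
def st(): s=manip.state();print('t',round(s['clock'],2),'p',np.round(s['ee_pos'],4),'F',np.round(s['ft_force'],1),'w',round(s['width'],4))
E
python3 - <<'E'
from h import *
d0=np.array([-.045,1.]);O=ori(-d0)
g=np.array([.5933,-.3250,0])
manip.goto(g+[0,0,.09],O);manip.grip(.07);st()
manip.move_l(g+[0,0,ZG],v=.1);st()
manip.grip(.02,grasp_force=60);st()
manip.move_l(g+[0,0,ZG+.05],v=.12);st()
manip.goto(F-D*.185+[0,0,ZG+.05],OD);st()
snap('wrist','w3');cv2.imwrite('pics/x.png',load('w3')[1])
E
```

```text
t 3.97 p [ 0.5937 -0.3243  0.0906] F [ 0.1 -0.4  0.1] w 0.0701
t 4.72 p [ 0.5936 -0.3252  0.0304] F [0.2 0.1 1.5] w 0.0702
t 5.25 p [ 0.5934 -0.3251  0.0304] F [-1.1  0.1  5. ] w 0.0198
t 5.82 p [ 0.5931 -0.3248  0.0797] F [-0.2  0.4 -0.4] w 0.0203
t 6.47 p [ 0.5453 -0.1794  0.0797] F [ 0.2 -0.7 -0.4] w 0.02
```

View pics/x.png

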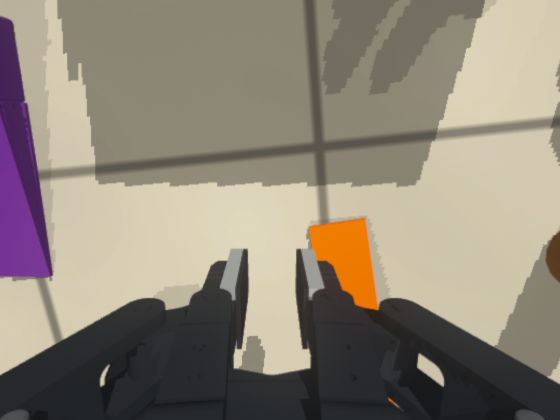

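The grasp failed: the jaws closed to 20 mm and are empty, and the shim is still on the floor with its tip at about (338,222). I'll back off and find it again.

```bash
python3 - <<'E'
from h import *
c=load('w3')
print([np.round(pz(c,u,v,.003),4) for u,v in((310,227),(364,219))])
manip.grip(.08)
manip.goto((.588,-.22,.2),ori((0,-1)));st()
a=snap('wrist','w4')
m=cv2.inRange(cv2.cvtColor(a[1],cv2.COLOR_BGR2HSV),(5,200,100),(16,255,255))
P=np.array([px(a,u,v) for v,u in np.argwhere(m)[::3] if a[2][v,u]>0]);P=P[(abs(P[:,0]-.59)<.06)]
t=P[(P[:,2]<.024)&(P[:,2]>.006)]
for y in np.arange(-.35,-.15,.02): s=t[abs(t[:,1]-y)<.006]; print(y,len(s) and (s[:,0].min(),s[:,0].max(),np.median(s[:,2])))
h=P[P[:,2]>.029];print('heel',h.min(0),h.max(0),h.mean(0))
t=load('t0');T=snap('top','t1')
A=[cv2.resize(q[1][185:225,335:411],None,fx=5,fy=5) for q in (t,T)]
o=np.zeros((620,560,3),np.uint8);o[:420]=a[1];o[420:,:380]=A[1]
cv2.imwrite('pics/w4.png',o)
E
```

```text
[array([ 0.5687, -0.1895,  0.003 ]), array([ 0.603 , -0.1877,  0.003 ])]
t 7.72 p [ 0.5879 -0.22    0.2   ] F [-0.5  0.1  0.1] w 0.08
-0.35 0
-0.32999999999999996 0
-0.30999999999999994 0
-0.2899999999999999 (np.float64(0.574039795240143), np.float64(0.6090432138218905), np.float64(0.022833478176583676))
-0.2699999999999999 (np.float64(0.5731548428885873), np.float64(0.607996566206966), np.float64(0.019323048625366525))
-0.2499999999999999 (np.float64(0.5713874740693108), np.float64(0.6069712675473179), np.float64(0.015116736177552909))
-0.22999999999999987 (np.float64(0.5705298216711456), np.float64(0.6060127528724017), np.float64(0.011206448022205048))
-0.20999999999999985 (np.float64(0.5696671600446502), np.float64(0.6040369365296975), np.float64(0.007323099971247849))
-0.18999999999999984 0
-0.16999999999999982 0
heel [ 0.57515483 -0.34208799  0.02947695] [ 0.61092787 -0.2978882   0.03473438] [ 0.59296715 -0.31835718  0.03375008]
```

View pics/w4.png

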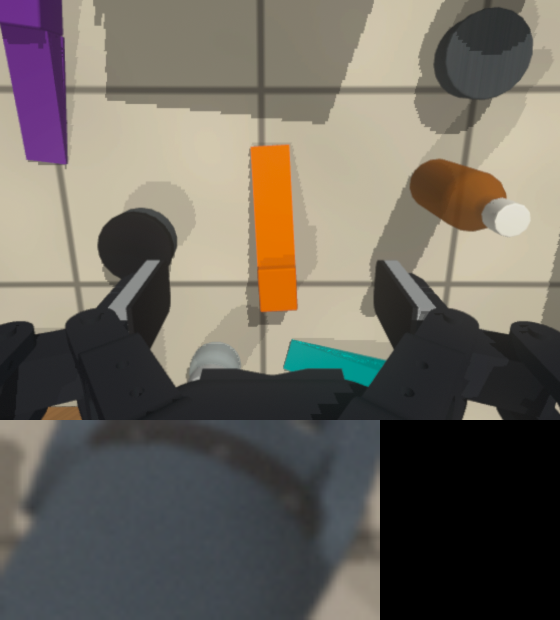

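The shim did not move at all, so the pads must have passed over it or missed it. I'll measure where the fingertips really are, using the wrist depth.

```bash
python3 - <<'E'
from h import *
for tag,tcp,pts in(('w4',(.5879,-.22,.2),((153,266),(145,280),(384,268),(392,285),(160,275),(376,275),(130,300))),('w3',(.5453,-.1794,.0797),((240,253),(305,253),(235,270),(312,270),(243,280),(300,280)))):
    c=load(tag);R=ori((0,-1)) if tag=='w4' else OD
    print('tcp px',proj(c,np.array(tcp)),'grasp px',proj(c,np.array(tcp)+[0,0,-.006]),'tip px',proj(c,np.array(tcp)+[0,0,-.025]))
    for p in pts: print(p,np.round(R.T@(px(c,*p)-np.array(tcp)),4))
E
```

```text
tcp px [272.14213152 266.72126378] grasp px [272.10726386 261.04256821] tip px [272.01147645 245.44077176]
(153, 266) [ 0.0115 -0.0426 -0.0244]
(145, 280) [ 0.0115 -0.0419 -0.0352]
(384, 268) [ 0.0112  0.0397 -0.0254]
(392, 285) [ 0.0093  0.0397 -0.0346]
(160, 275) [ 0.0081 -0.0404 -0.0245]
(376, 275) [ 0.0045  0.0395 -0.0173]
(130, 300) [ 0.0116 -0.042  -0.0483]
tcp px [272.06921269 266.75362186] grasp px [272.04169889 261.07448161] tip px [271.96611716 245.47171446]
(240, 253) [ 0.0111 -0.0126 -0.0114]
(305, 253) [ 0.0114  0.0128 -0.0121]
(235, 270) [ 0.0111 -0.0131 -0.0269]
(312, 270) [ 0.0115  0.0139 -0.0277]
(243, 280) [ 0.0077 -0.0103 -0.0279]
(300, 280) [ 0.0079  0.0097 -0.0283]
```

```bash
python3 - <<'E'
from h import *
for tag,tcp in(('w4',(.5879,-.22,.2)),('w3',(.5453,-.1794,.0797))):
    c=load(tag);R=ori((0,-1)) if tag=='w4' else OD
    for p in((272,376),(272,385),(272,400),(272,415),(220,376),(330,376),(60,340),(100,330),(150,340),(200,340),(180,375)): print(p,np.round(R.T@(px(c,*p)-np.array(tcp)),3),end=' ')
    print()
E
```

```text
(272, 376) [ 0.011 -0.    -0.079] (272, 385) [ 0.011 -0.    -0.082] (272, 400) [ 0.011 -0.    -0.086] (272, 415) [ 0.011 -0.    -0.09 ] (220, 376) [ 0.011 -0.011 -0.079] (330, 376) [ 0.011  0.012 -0.079] (60, 340) [ 0.007 -0.056 -0.061] (100, 330) [ 0.013 -0.043 -0.065] (150, 340) [-0.008 -0.04  -0.04 ] (200, 340) [-0.177 -0.077  0.2  ] (180, 375) [-0.221 -0.101  0.2  ] 
(272, 376) [ 0.011 -0.    -0.079] (272, 385) [ 0.012 -0.    -0.083] (272, 400) [ 0.011 -0.    -0.086] (272, 415) [ 0.011 -0.    -0.09 ] (220, 376) [ 0.018 -0.01  -0.087] (330, 376) [ 0.018  0.011 -0.087] (60, 340) [-0.091 -0.148  0.08 ] (100, 330) [ 0.012 -0.043 -0.065] (150, 340) [ 0.006 -0.033 -0.06 ] (200, 340) [ 0.018 -0.016 -0.076] (180, 375) [ 0.017 -0.018 -0.086]
```

The hand really ends about 33 mm short of the stated TCP: tips about −11 mm and body about −79 mm, by depth. I'll descend that much lower, watching the force.

```bash
python3 - <<'E'
from h import *
O=ori((.045,-1.)); g=np.array([.5933,-.3250,0])
manip.goto(g+[0,0,.08],O);manip.grip(.055);st()
manip.move_l(g+[0,0,.02],v=.12);f0=manip.state()['ft_force'];st()
for z in np.arange(.016,-.0085,-.004):
    manip.move_l(g+[0,0,z],v=.04); df=manip.state()['ft_force']-f0
    if abs(df).max()>4: print('contact',z,df);break
st()
manip.grip(.025,grasp_force=60);st()
a=snap('wrist','w5')
cv2.imwrite('pics/w5.png',a[1])
E
```

```text
t 8.88 p [ 0.5937 -0.3246  0.0809] F [-0.2  0.3  0.3] w 0.0549
t 9.53 p [ 0.5936 -0.3252  0.0204] F [-0.9  0.1  0.5] w 0.0551
t 11.28 p [ 0.5937 -0.3252 -0.0077] F [ 0.6 -0.8  3.7] w 0.0552
t 11.57 p [ 0.5953 -0.3263 -0.0047] F [-2.   0.4 23.7] w 0.0354
```

View pics/w5.png

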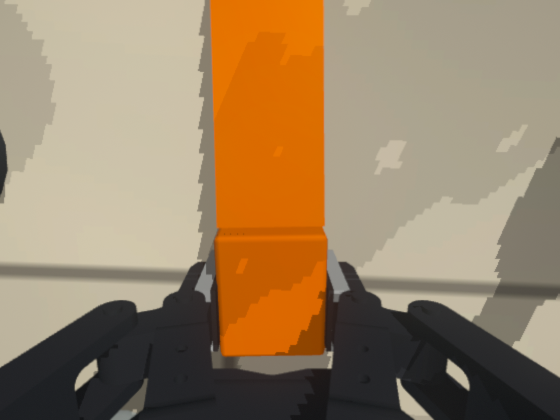

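Gripped: width is 35.4 mm with the block centred between the pads (block at pixels 217–327). The fingertips press on the tiles slightly at 24 N. I'll lift, carry it to the foot, set it down, then regrip a few millimetres higher.

```bash
python3 - <<'E'
from h import *
s=manip.state()['ee_pos'];O=ori((.045,-1.))
manip.move_l([s[0],s[1],.03],v=.12);st()
P=F-D*.185
manip.goto(P+[0,0,.03],OD);st()
manip.move_l(P+[0,0,.004],v=.08);f0=manip.state()['ft_force']
for z in np.arange(.002,-.009,-.002):
    manip.move_l(P+[0,0,z],v=.03); df=manip.state()['ft_force']-f0
    if df[2]>3: print('contact',z,df);break
st()
manip.grip(.045);manip.move_l(P+[0,0,.001],v=.03);manip.grip(.025,grasp_force=50);st()
a=snap('wrist','w6');b=snap('top','t2')
B=cv2.resize(b[1][130:230,140:340],(560,280),interpolation=cv2.INTER_CUBIC)
cv2.imwrite('pics/w6.png',cv2.resize(np.vstack([a[1],B]),None,fx=.85,fy=.85))
E
```

```text
t 12.09 p [ 0.595  -0.3261  0.0296] F [ 0.8  0.1 -1.8] w 0.035
t 12.76 p [ 0.5453 -0.1794  0.0296] F [ 1.   0.1 -0.8] w 0.0352
contact -0.006 [-5.60523631  1.79760191 16.89226904]
t 14.48 p [ 0.5455 -0.1795 -0.0047] F [-5.7  1.5 16.9] w 0.0352
t 15.37 p [ 0.5454 -0.1795  0.0012] F [-0.5  0.2  5.1] w 0.0355
```

View pics/w6.png

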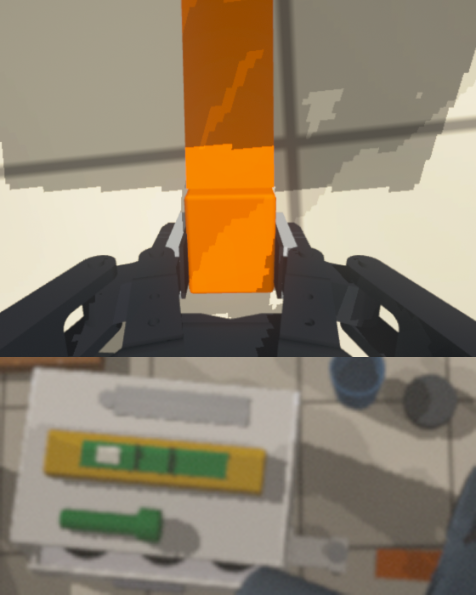

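The shim lies flat and straight ahead of the foot (in the top-view strip it is at about (410,565), the foot at about (335,550)). The bubble shows at (107,455). Now a guarded push with bubble feedback.

```bash
cat >> h.py <<'E'
def bubble(c):
    im=c[1][158:188,160:250]; im=cv2.resize(im,None,fx=4,fy=4,interpolation=cv2.INTER_CUBIC)
    h=cv2.cvtColor(im,cv2.COLOR_BGR2HSV); g=cv2.inRange(h,(45,110,40),(80,255,255))
    n,l,s,_=cv2.connectedComponentsWithStats(cv2.morphologyEx(g,cv2.MORPH_CLOSE,np.ones((9,49))))
    k=1+np.argmax(s[1:,4]); vs,us=np.nonzero((l==k)&(g>0))
    m=np.c_[us,vs].astype(np.float32); (cx,cy),wh,an=cv2.minAreaRect(m)
    box=cv2.boxPoints(((cx,cy),wh,an)).astype(int)
    M=cv2.fillConvexPoly(np.zeros(g.shape,np.uint8),box,1); w=(M>0)&(h[...,1]<90)&(h[...,2]>110)
    wv,wu=np.nonzero(w)
    T=lambda u,v: pz(c,160+(u+.5)/4-.5,158+(v+.5)/4-.5,.222)
    a,b=T(wu.mean(),wv.mean()),T(cx,cy)
    return float((a-b)@D)*1e3, max(wh)/4, w.sum()
E
python3 - <<'E'
from h import *
for t in('t0','t2'): print(bubble(load(t)))
P=F-D*.185+[0,0,.001]
f0=manip.state()['ft_force']
manip.move_l(P+D*.085,v=.06);st()
s=.085;k=0;last=None
while s<.145 and manip.state()['clock']<34:
    c=snap('top','tp'); b,_,n=bubble(c); f=manip.state()['ft_force']-f0
    print(round(s*1e3,1),'b',round(b,1),n,'F',np.round(f,1),'along',round(f@D,1))
    if n<50 or abs(f).max()>35 or b<2: break
    s+= .004 if b>12 else max(.001,(b-.5)/1.2e3*.7)
    manip.move_l(P+D*s,v=.03)
st()
B=cv2.resize(c[1][140:240,150:340],(760,400),interpolation=cv2.INTER_CUBIC);cv2.imwrite('pics/tp.png',B)
E
```

```text
(50.68651256456708, 60.772117614746094, np.int64(1559))
(50.97827907927727, 60.690677642822266, np.int64(1589))
t 17.03 p [ 0.5543 -0.0956  0.0012] F [  0.6 -10.4   4.1] w 0.0349
85.0 b 31.3 1269 F [-1.9 -9.4 -1.7] along -9.5
89.0 b 24.2 1484 F [-1.4 -9.7 -0.6] along -9.8
93.0 b 18.5 1457 F [-1.3 -9.1 -0.8] along -9.2
97.0 b 13.3 1519 F [-1.2 -9.7 -2. ] along -9.8
101.0 b 6.2 1306 F [-0.3 -8.8 -0.7] along -8.8
104.4 b 4.0 1499 F [ -0.7 -10.   -1.7] along -10.0
106.4 b nan 0 F [ -0.9 -10.4  -1. ] along -10.5
t 19.02 p [ 0.5565 -0.0743  0.0012] F [  0.  -10.3   5.2] w 0.0356h.py:35: RuntimeWarning: Mean of empty slice.
  a,b=T(wu.mean(),wv.mean()),T(cx,cy)
  ret = ret.dtype.type(ret / rcount)
```

View pics/tp.png

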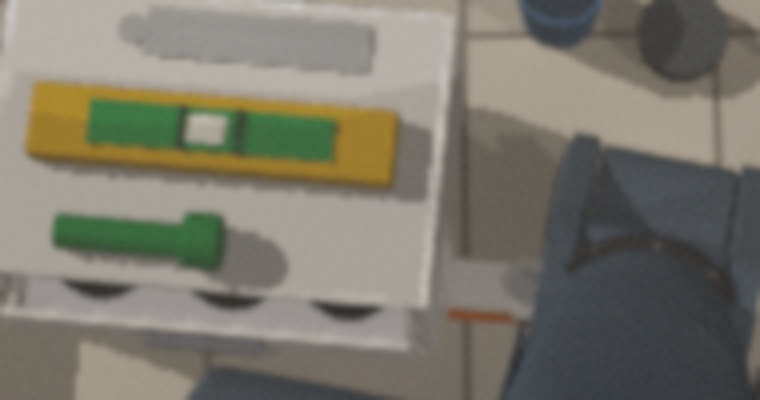

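The bubble sits between the lines: lines at x≈183 and 240, bubble centre ≈208, so about +2 mm. My detector dropped out because the green area was split by the bubble. One last 1.3 mm nudge, then release, retreat and check.

```bash
python3 - <<'E'
from h import *
P=F-D*.185+[0,0,.001]; 
manip.move_l(P+D*.1077,v=.02);st()
manip.grip(.05);manip.hold(.3);st()
p=manip.state()['ee_pos']
c=snap('top','t4')
manip.move_l(p+[0,0,.06],v=.08);manip.move_l(p-D*.1+[0,0,.17],v=.2);manip.hold(.5);st()
a=snap('wrist','w7');c2=snap('top','t5')
f=lambda c:cv2.resize(c[1][150:200,150:250],(400,200),interpolation=cv2.INTER_CUBIC)
o=np.zeros((600,800,3),np.uint8);o[:200,:400]=f(c);o[:200,400:]=f(c2)
o[200:600,:533]=cv2.resize(a[1],(533,400));cv2.imwrite('pics/fin.png',o)
E
```

```text
t 19.27 p [ 0.5566 -0.0731  0.0012] F [  0.3 -12.5   4.9] w 0.0356
t 19.87 p [ 0.5563 -0.0722  0.001 ] F [ 0.2  0.1 -0.3] w 0.0501
t 22.21 p [ 0.546  -0.1716  0.1708] F [ 0.8  0.7 -0.3] w 0.0502
```

View pics/fin.png

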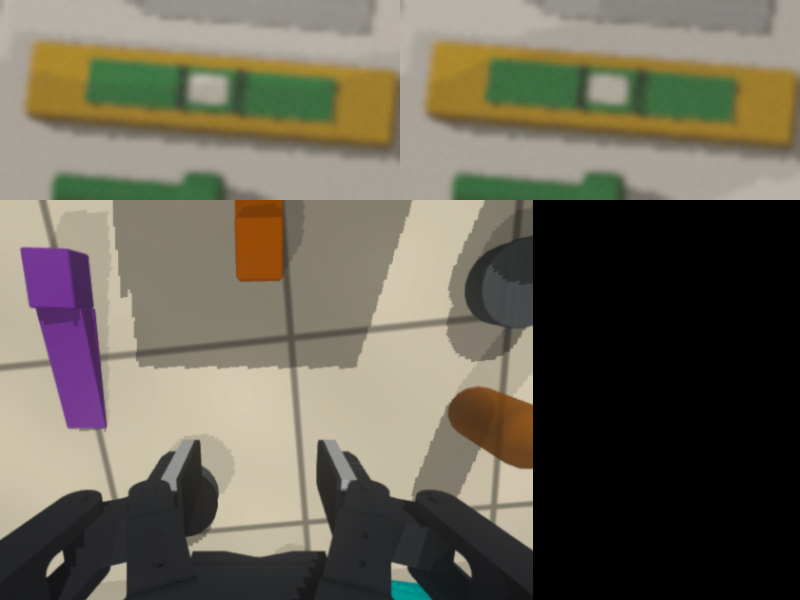

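Released and clear of the shelf. The bubble still lies between the lines, with its centre at about 608 and the lines at about 583 and 640. I'll measure that more finely before handing in.

```bash
python3 - <<'E'
from h import *
for t in('tp','t4','t5'):
    c=load(t);im=c[1].astype(np.float32)
    s=np.linspace(0,1,661);u=172+66*s
    pr=[]
    for o in np.arange(-2,2.1,.5):
        v=(170.6+ (u-172)*.085)+2+o
        pr.append(cv2.remap(im,u[None].astype(np.float32),v[None].astype(np.float32),cv2.INTER_LINEAR)[0])
    p=np.mean(pr,0);red=p[:,2];gr=p[:,1]
    wh=np.clip(red-.5*(red.max()+red.min()),0,None);bc=(u*(red>.5*(red.max()+np.median(red)))).sum()/(red>.5*(red.max()+np.median(red))).sum()
    L=u[(u>bc-11)&(u<bc)][np.argmin(gr[(u>bc-11)&(u<bc)])];R=u[(u<bc+14)&(u>bc)][np.argmin(gr[(u<bc+14)&(u>bc)])]
    print(t,round(bc,2),L,R,'off mm',round(((L+R)/2-bc)*37/(R-L),2))
E
```

```text
tp 213.61 209.0 220.0 off mm 3.0
t4 214.11 209.0 219.0 off mm -0.41
t5 214.11 209.0 219.0 off mm -0.41
```

```bash
python3 - <<'E'
from h import *
for t in('t0','tp','t4','t5'):
    c=load(t);im=c[1].astype(np.float32)
    u=np.arange(174,232,.1).astype(np.float32)
    p=np.mean([cv2.remap(im,u[None],(168.8+(u-172)*.1+1.5+o)[None].astype(np.float32),cv2.INTER_LINEAR)[0] for o in np.arange(-2,2.1,.5)],0)
    b=p[:,0];w=b>.5*(b.max()+np.median(b));bc=u[w].mean()
    g=p[:,1];gm=np.median(g)
    def dip(a,z): m=(u>a)&(u<z);q=np.clip(gm-8-g[m],0,None);return (u[m]*q).sum()/q.sum()
    L,R=dip(192,200),dip(206,215)
    print(t,round(bc,2),w.sum()/10,round(L,2),round(R,2),'off mm',round(((L+R)/2-bc)*37/(R-L),2))
E
```

```text
t0 184.8 9.7 197.06 211.56 off mm 49.79
tp 200.75 9.4 194.41 209.36 off mm 2.81
t4 201.5 9.5 194.66 209.34 off mm 1.26
t5 201.5 9.5 194.66 209.38 off mm 1.32
```

```bash
python3 -c "
from h import *
manip.finish_job();st()"
```

```text
the job is handed in; nothing more can be done
the job is handed in; nothing more can be done
```

The orange shim is under the screw foot, carrying it, and the shelf reads level. The job was handed in at about 22 s of the 48 s allowed.

- **Fetching:** I gripped the orange shim by its heel block, laid it flat in line with the foot, regripped it slightly higher and pushed it thin end first along the shelf's +y. The push force was about 10 N, peaking at 12.5 N.
- **Last checks:** After releasing and backing off, the bubble was 1.3 mm from the middle on the +y side, the same in both final pictures. The limit is 5 mm, and the same measurement gave 49.8 mm at the start, where 50 mm was stated. The final force reading was about 0 N, and nothing else looked moved in the last pictures.
- **Failed or disagreed:**
  - The first grasp closed on air above the shim, because the wrist depth put the fingertips about 33 mm short of the stated tool point. The shim had not moved. I corrected for this with a force-watched descent.
  - The fingertips pressed lightly on the tiles, 24 N while gripping and 17 N while setting down.
  - My first automatic bubble finder failed near level. I re-read the position by eye and with a second method.

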